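Find the stamped specimen crate and push it over the dispatch line

TASK

Two identical specimen crates stand at the stop strip on the inspection board; one has a red stamp underneath. Starting with the crate on the robot's left, then the one on its right, tip each crate towards the robot by pushing on its far side until it leans on the low rest rail and its underside shows, then let it back down flat where it stood. Then push the stamped crate straight away from the strip until all of it is past the yellow dispatch line and still on the board; use the fingers only to push, never lift a crate or let it fall over, and leave the other crate at the strip and everything else alone.

Things in the scene. Friction and masses are not known exactly. Their poses are not given: they have to be found in the camera images.
- crate_a: one of two look-alike crates (left or right varies): open plywood box 110 mm (x, front to back) x 120 (y) x 60 tall, walls 6, plain upright outer faces, ore lump fixed inside to about rim height, 0.3 to 0.55 kg, centre of mass about 15 mm up: let go at the rest rail (about 70 degrees) it swings back down. Origin: centre of the underside; z up when flat, x away from the robot
- crate_b: one of two look-alike crates (left or right varies): open plywood box 110 mm (x, front to back) x 120 (y) x 60 tall, walls 6, plain upright outer faces, ore lump fixed inside to about rim height, 0.3 to 0.55 kg, centre of mass about 15 mm up: let go at the rest rail (about 70 degrees) it swings back down. Origin: centre of the underside; z up when flat, x away from the robot
- crate_a_heel (a point): middle of the lower edge of crate_a nearest the robot, 55 mm along -x from its origin: the edge it tips about
- crate_b_heel (a point): the same point of crate_b
- stamp (a point): centre of the red stamp, a disc 90 mm across in the middle of the underside of one of the two crates: it coincides with the origin of the crate that must be pushed. In pictures it is seen only while that crate is tipped
- board: fixed white board 4 mm thick, x +-200 mm, y +-235 mm. Origin: underside, on its middle line; x away from the robot, y left. Along y: dark stop strip at x -141 to -129 mm, 6 mm high, holds the crates' lower edge as they tip (they start 2 to 7 mm beyond it, centres at y about +-112); dark rest rail at x -190 to -178, 26 mm high. Flat yellow line at x 10 to 20. Place and yaw (to 9 deg) vary
- vial: bystander: jar 30 mm across, 55 mm tall, standing on the board between the crates; origin under its centre
- sample_box: bystander: dark red tray 50 x 50 x 22 mm with a grey ore lump up to about 40 mm high, on the board beyond the line, on its middle; origin under its centre
- loupe: bystander: black magnifier, 36 mm across, 26 mm tall, right of the board; origin under its centre
- quartz: bystander: pale rock about 50 mm, right of the board; origin under its centre
- brush: bystander: brush 160 mm long lying left of the board; origin at its underside
- card_tray: bystander: cardboard tray 100 x 75 x 30 mm with a grey rock up to about 60 mm high, left of the board; origin under its centre
- dish: bystander: white dish 80 mm across, 22 mm tall, right of the board; origin under its centre

How it is judged (in metres and radians):
On the way, in this order (a step that is already met when the one before it is completed fails the run):
1. the crate on the robot's left is tipped over to the rest rail (60 degrees or more of tilt) (((angle between crate_a's own z axis and vertical above 1.05 rad and y of crate_a in the frame of board above 0 m) or (angle between crate_b's own z axis and vertical above 1.05 rad and y of crate_b in the frame of board above 0 m))), for 0.3 s.
2. both crates stand flat at the strip again (angle between each of crate_a, crate_b's own z axis and vertical below 0.06 rad and x of crate_a in the frame of board between -0.09 and -0.04 m and x of crate_b in the frame of board between -0.09 and -0.04 m), for 0.2 s.
3. the crate on the robot's right is tipped over to the rest rail (60 degrees or more) (((angle between crate_a's own z axis and vertical above 1.05 rad and y of crate_a in the frame of board below 0 m) or (angle between crate_b's own z axis and vertical above 1.05 rad and y of crate_b in the frame of board below 0 m))), for 0.3 s.
4. both crates stand flat at the strip again (all of step 2), for 0.2 s.
At the end, for the whole second after the job is handed in: the stamped crate is flat and at rest, its centre 73 to 145 mm beyond the board's origin in x (all of it past the line, on the board), within 200 mm of the middle, turned under 29 degrees; the other is flat and at rest at the strip, centre at x = -90 to -40 mm (x of crate_a in the frame of board between 0.073 and 0.145 m and y of crate_a in the frame of board between -0.2 and 0.2 m and angle between each of crate_a, crate_b's own z axis and vertical below 0.06 rad and angle between the x axis of crate_a and the x axis of board, either way round below 0.5 rad and linear speed of each of crate_a, crate_b below 0.01 m/s and x of crate_b in the frame of board between -0.09 and -0.04 m); the robot touches nothing.
It fails at once if a crate lifted: its lower edge nearest the robot more than 25 mm above the board (height (world z) of any of crate_a_heel, crate_b_heel above 0.029 m).
It fails at once if a crate fallen over (tilt beyond 86 degrees) (angle between any of crate_a, crate_b's own z axis and vertical above 1.5 rad).
It fails at once if the unstamped crate pushed more than about 50 mm from the strip (x of crate_b_heel in the frame of board above -0.075 m).
It fails at once if a bystander moved by more than 30 mm (distance of any of vial, sample_box, loupe, quartz, brush, card_tray, dish from where it was at the start of the episode above 0.03 m).
It also fails if it takes over 72 s, if anything falls off the work surface, if the arm or the gripper's body presses on something with over 40 N, if the wrist force passes 120 N, or if a joint passes its speed limit or range.

ROBOT

A 7-joint arm with a two-finger parallel gripper is mounted at the origin on the work surface. World frame = base frame: x ahead of the robot, y to its left, z up, the work surface at z = 0. Lengths are in mm, angles in rad, forces in N, time in s.
With the tool pointing down it reaches from about 400 to 850 mm from the base axis. Payload 4.4 kg.
Tool frame: the origin (TCP) lies midway between the tips of the shut fingers; the grasp point (between the pads) lies 19 mm behind it; z points along the fingers, x is the direction in which the jaws open and shut, and the axes are right-handed (so a half turn about z gives the same grasp; the last joint's range is limited). The gripper opens to 94 mm and grips with 3 to 60 N. Pads are 16 mm wide; open, the fingers measure 119 mm over their backs; the gripper's body (75 mm by 177 mm) begins 78 mm behind the grasp point.
Start: joints at [1.206, 0.628, 0.038, 1.517, -0.027, 0.996, -0.02], TCP at [191.371, -621.205, 205.478] pointing down, gripper open.
Joint ranges: [-3.06, 3.06], [-0.37, 2.12], [-1.25, 1.32], [0.18, 2.47], [-1.1, 4.24], [0.23, 1.98], [-2.94, 2.94]. Speed limits (rad/s): [2.57, 2.57, 3.14, 3.14, 3.14, 3.14, 3.14].

INTERFACE

Orientations are given as a rotation vector (axis times angle).
In Python, from cell import robot, optics gives the robot as it stands. The module is installed in compiled form; this text tells all that it offers.
- The arm moves only by the shell command python3 -m pendant 'ROWS'. ROWS is JSON, a list of rows, each an object with "slide": the shift along the tool's x, y, z in cm, a list of three; "spin": the turn about the tool's z in rad; "fingers": the closure in counts, from 0 (fully open) to 255 (shut). A call has 1 to 20 rows; each row shifts and turns the pose as measured when the row begins, along the tool's axes as they then stand; what a row does not reach is not made up. A row lasts 1/10 s, in which the tool goes at most 50 mm and 8.59 degrees, less where a joint would pass 70% of its speed; a pose out of reach is approached as far as the arm can. A call is refused whole if a number of a shift passes 5 or a number of a turn 0.15, either way. A call with a gripper value outside its range is refused whole. The fingers move at their own pace and stop on an object; the grip force is fixed at half the most. Time passes only in rows, so rows that do not move let the fingers close. It gives the time, the measured TCP pose, the force and the opening at its end, in the units of the state.
- robot.read_state(): the state, without advancing time (a new reading comes with each control period).
- optics.read_camera(name): name is "scene" or "top"; returns the picture (480x640x3 uint8, red, green, blue); there is no depth.
- optics.calibration(name): a dict with "camera_matrix" (3x3 intrinsics, pixels), "camera_from_world" (4x4, takes a point from world to camera coordinates). Camera axes: x right, y down, z forward; pixel columns grow to the right and rows downward; lengths in mm; the calibration is good to about 2 mm. A picture is of the moment at which its call begins. calibration takes no time and is no camera call.
- robot.close_job(): hands the job in, once; it reports no verdict.
Trained networks look in the newest picture that a camera, given by its name, has taken for a name from the list of things; names that differ only in an ending like _2 or _b are one class to them, and where a whole thing is asked for, a point or a joint stands for the part that bears it (a point fixed in the world has none). Each returns a list of dicts, best first, with "score" (0 to 1); they miss things now and then, are a little off and sometimes report something else, mostly with a low value. They report only what shows in the picture. A call takes as long as a camera call.
- optics.search_frame(camera, name): "pixel" ([column, row] in pixels, amid what is visible of it).
The state is a dict: "t": time; "qpos": joint angles; "joint_velocities": joint speeds; "tau": joint torques, N m; "tcp_pos": TCP position; "tool_rot": TCP orientation; "ft_force": force on the tool from outside, world axes, zero at the start; "torque": the same for the moment, N m; "finger_gap": finger opening in mm.
Only numpy, scipy, OpenCV 4.12 (cv2) and the standard library are available. Lean on these libraries where they do the work, as an engineer would, in place of code of your own. Each camera call takes 0.05 s, during which the arm holds its last target. There are 200 camera calls.

## Working session

There is one attempt and no reset: what is moved stays moved. The work goes in short steps, Python scripts to look and compute and a shell command to move; the robot and the scene stay as the last step left them, time stands still between calls to the robot, and variables do not carry over. Pictures are saved under pics/ and viewed, about 8 in all and at most 12, crops included, and the job is handed in when it is done.

```bash
mkdir -p pics
cat > h.py <<'E'
import numpy as np, cv2
from cell import robot, optics
from scipy.spatial.transform import Rotation as R
def snap(cam,fn=None):
    im=optics.read_camera(cam)
    if fn: cv2.imwrite('pics/'+fn,im[:,:,::-1])
    return im
def ray(cam,px,z):
    c=optics.calibration(cam);K=np.array(c['camera_matrix']);T=np.array(c['camera_from_world'])
    d=T[:3,:3].T@np.linalg.inv(K)@[px[0],px[1],1];o=-T[:3,:3].T@T[:3,3]
    return o+d*(z-o[2])/d[2]
def proj(cam,p):
    c=optics.calibration(cam);K=np.array(c['camera_matrix']);T=np.array(c['camera_from_world'])
    q=K@(T[:3,:3]@np.array(p)+T[:3,3]);return q[:2]/q[2]
E
python3 - <<'E'
from h import *
np.set_printoptions(precision=1,suppress=True)
for c in['top','scene']:
    snap(c,c+'0.png')
    k=optics.calibration(c);T=k['camera_from_world'];T=np.array(T);print(c,-T[:3,:3].T@T[:3,3],T[2,:3])
    for n in['crate_a','board','vial','sample_box','loupe','dish','card_tray']:
        for d in optics.search_frame(c,n)[:3]: print(n,d['pixel'],round(d['score'],2),ray(c,d['pixel'],30))
s=robot.read_state();print(s['t'],s['tcp_pos'],R.from_rotvec(s['tool_rot']).as_matrix())
E
```

```text
top [ 476.4   -7.  1158.7] [ 0.1  0.  -1. ]
crate_a [265.9, 259.6] 0.72 [515.4 171.4  30. ]
crate_a [353.2, 256.7] 0.57 [518.8 -55.2  30. ]
board [304.2, 223.2] 0.84 [608.5  70.5  30. ]
board [267.4, 261.4] 0.66 [510.6 167.5  30. ]
sample_box [303.8, 190.5] 0.73 [694.8  70.4  30. ]
loupe [495.3, 294.6] 0.67 [ 415.6 -414.9   30. ]
dish [496.8, 253.5] 0.7 [ 520.3 -423.8   30. ]
dish [267.7, 262.5] 0.6 [507.8 166.7  30. ]
dish [499.2, 205.6] 0.4 [ 644.3 -436.1   30. ]
card_tray [169.8, 207.5] 0.84 [657.1 424.5  30. ]
card_tray [268.7, 259.6] 0.71 [515.2 164.1  30. ]
scene [1266.3 -305.4  990.1] [-0.6  0.2 -0.8]
crate_a [368.6, 205.1] 0.8 [504.  167.4  30. ]
crate_a [299.4, 232.2] 0.71 [523.1 -51.9  30. ]
board [337.7, 260.9] 0.88 [650.3   5.9  30. ]
vial [339.7, 215.4] 0.74 [508.7  74.6  30. ]
sample_box [371.2, 270.7] 0.88 [710.7  72.6  30. ]
loupe [158.2, 243.8] 0.54 [ 418.8 -413.6   30. ]
dish [159.5, 278.8] 0.61 [ 531.9 -430.1   30. ]
card_tray [471.6, 216.6] 0.67 [652.6 416.7  30. ]
0.8 [ 191.4 -621.2  205.5] [[ 0.3 -1.   0. ]
 [-1.  -0.3 -0. ]
 [ 0.  -0.  -1. ]]
```

Run:
```python
import cv2
t=cv2.imread('pics/top0.png');cv2.imwrite('pics/top0c.png',cv2.resize(t[150:330,190:430],None,fx=3.3,fy=3.3,interpolation=cv2.INTER_CUBIC))
```

```text
(no output)
```

View pics/top0c.png

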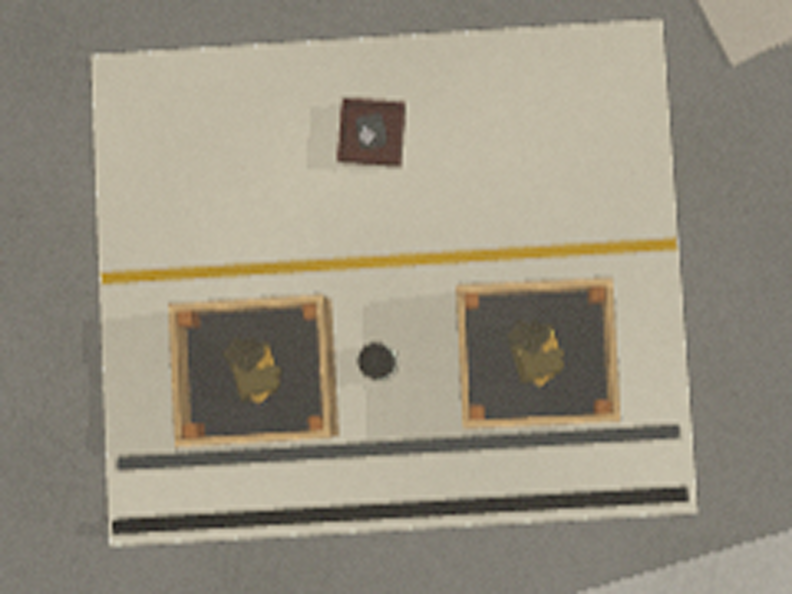

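View pics/scene0.png

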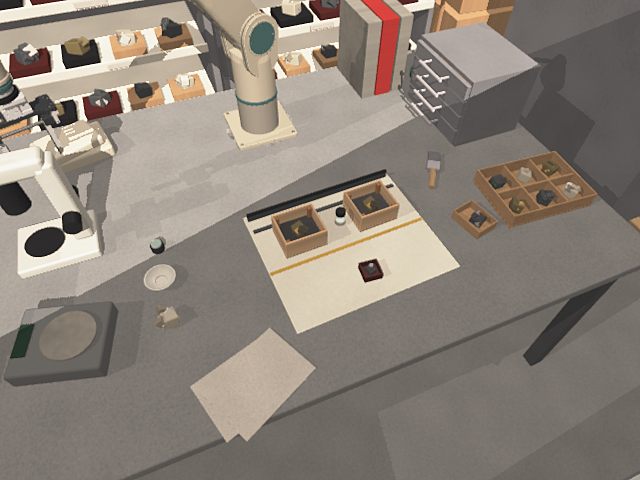

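The top view shows the left crate at crop (252,370), the right one at (538,350), the vial at (377,361) between them, and the tray at (372,131). The board is yawed slightly. The scene camera looks at the crates' far sides, so it will see the undersides.

```bash
cat >> h.py <<'E'
def P(c,z): return ray('top',[c[0]/3.3+190-.35,c[1]/3.3+150-.35],z)
E
python3 - <<'E'
from h import *
np.set_printoptions(precision=1,suppress=True)
B=[P(c,4)[:2] for c in[(92,54),(662,19),(696,513),(109,545)]]
M=np.array([[200,235],[200,-235],[-200,-235],[-200,235]])
o=np.mean(B,0);D=np.array(B)-o
z=sum((d[0]+1j*d[1])*(m[0]-1j*m[1]) for d,m in zip(D,M));y=np.angle(z);print('board',o,np.degrees(y),abs(z)/sum((M**2).sum(1)))
c,s=np.cos(y),np.sin(y);Rb=np.array([[c,-s],[s,c]])
print((D@Rb))
for C in([(170,305),(327,295),(335,435),(178,443)],[(458,287),(611,281),(619,418),(465,425)]):
    Q=np.array([P(k,64)[:2] for k in C]);print('crate board fr',((Q-o)@Rb).tolist(),'\n centre',(Q.mean(0)-o)@Rb,'world',Q.mean(0))
print('strip ends',[(P(k,10)[:2]-o)@Rb for k in[(118,462),(680,432)]],'line',[(P(k,4)[:2]-o)@Rb for k in[(104,278),(675,245)]],'vial',(P((377,361),59)[:2]-o)@Rb)
np.save('b.npy',[o[0],o[1],y])
r=R.from_rotvec(robot.read_state()['tool_rot']).as_matrix();print('tool x yaw',np.degrees(np.arctan2(r[1,0],r[0,0])),'want',np.degrees(y)-90, 'spin rad',-(y-np.pi/2-np.arctan2(r[1,0],r[0,0])))
E
```

```text
board [581.6  64.2] 2.1889216022151627 0.9970377585703518
[[ 199.5  233.7]
 [ 200.1 -234. ]
 [-199.8 -233.9]
 [-199.8  234.2]]
crate board fr [[-15.694530666471147, 164.9992329968592], [-14.921524614597562, 44.23084255603576], [-121.73723413270021, 43.35064985641933], [-121.18491881194447, 163.08834783090668]] 
 centre [-68.4 103.9] world [509.3 165.4]
crate board fr [[-14.541960936857228, -56.18802014034451], [-16.654487618693356, -172.91682601268593], [-120.82963592603876, -172.20965672046933], [-119.64967494960375, -55.59315644505412]] 
 centre [ -67.9 -114.2] world [518.1 -52.5]
strip ends [array([-134.3,  223.1]), array([-135.2, -224.8])] line [array([ 14.4, 230.5]), array([  14.4, -231.9])] vial [-67.3   8.9]
tool x yaw -72.88324265041294 want -87.81107839778484 spin rad 0.260539883988548
```

```bash
cat >> h.py <<'E'
def where(*tgts):
    ox,oy,y=np.load('b.npy');s=robot.read_state();r=R.from_rotvec(s['tool_rot']).as_matrix()
    c,sn=np.cos(y),np.sin(y);Rb=np.array([[c,-sn,0],[sn,c,0],[0,0,1]])
    b=Rb.T@(np.array(s['tcp_pos'])-[ox,oy,0])
    print('t',round(s['t'],2),'board-pos',b.round(1),'F(board)',(Rb.T@np.array(s['ft_force'])).round(1),'gap',round(s['finger_gap'],1),'spin needed',round(-(y-np.pi/2-np.arctan2(r[1,0],r[0,0])),4))
    for t in tgts: print(' to',t,'slide cm',(r.T@Rb@(np.array(t)-b)/10).round(2))
E
python3 -m pendant '[{"slide":[0,0,-2],"spin":0.13,"fingers":90},{"slide":[0,0,-2],"spin":0.13,"fingers":90},{"slide":[0,0,0],"spin":0,"fingers":90}]'
python3 -c "
from h import *
where((12,104,220))"
```

```text
t: 1.1
tcp_pos: [191.0, -620.7, 245.8]
tool_rot: [-2.254, 2.187, 0.002]
ft_force: [0.2, -0.2, 0.0]
finger_gap: 73.5
t 1.1 board-pos [-416.5 -669.5  245.8] F(board) [ 0.2 -0.2  0. ] gap 73.5 spin needed -0.0081
 to (12, 104, 220) slide cm [-77.69 -42.22   2.71]
```

```bash
python3 -m pendant '[{"slide":[-4.2,-2.3,0],"spin":0,"fingers":90},{"slide":[-4.2,-2.3,0],"spin":0,"fingers":90},{"slide":[-4.2,-2.3,0],"spin":0,"fingers":90},{"slide":[-4.2,-2.3,0],"spin":0,"fingers":90},{"slide":[-4.2,-2.3,0],"spin":0,"fingers":90},{"slide":[-4.2,-2.3,0],"spin":0,"fingers":90},{"slide":[-4.2,-2.3,0],"spin":0,"fingers":90},{"slide":[-4.2,-2.3,0],"spin":0,"fingers":90},{"slide":[-4.2,-2.3,0],"spin":0,"fingers":90},{"slide":[-4.2,-2.3,0],"spin":0,"fingers":90},{"slide":[-4.2,-2.3,0],"spin":0,"fingers":90},{"slide":[-4.2,-2.3,0],"spin":0,"fingers":90},{"slide":[-4.2,-2.3,0],"spin":0,"fingers":90},{"slide":[-4.2,-2.3,0],"spin":0,"fingers":90},{"slide":[-4.2,-2.3,0],"spin":0,"fingers":90},{"slide":[-4.2,-2.3,0],"spin":0,"fingers":90}]'
python3 -c "
from h import *
where((12,104,54))"
```

```text
t: 2.7
tcp_pos: [526.5, 91.7, 232.8]
tool_rot: [2.299, -2.13, -0.006]
ft_force: [0.5, -0.3, -0.2]
finger_gap: 61.3
t 2.7 board-pos [-54.   29.6 232.8] F(board) [ 0.5 -0.4 -0.2] gap 61.3 spin needed 0.0381
 to (12, 104, 54) slide cm [-7.22 -7.03 17.81]
```

```bash
python3 -m pendant '[{"slide":[-3.6,-3.5,0],"spin":0.04,"fingers":90},{"slide":[-3.6,-3.5,0],"spin":0,"fingers":90},{"slide":[0,0,4],"spin":0,"fingers":90},{"slide":[0,0,4],"spin":0,"fingers":90},{"slide":[0,0,3],"spin":0,"fingers":90},{"slide":[0,0,0],"spin":0,"fingers":90}]'
python3 -c "
from h import *
where((12,104,54))"
```

```text
t: 3.3
tcp_pos: [592.2, 181.4, 114.6]
tool_rot: [2.298, -2.142, -0.011]
ft_force: [-1.1, -0.1, -0.2]
finger_gap: 60.9
t 3.3 board-pos [ 15.1 116.8 114.6] F(board) [-1.1 -0.1 -0.2] gap 60.9 spin needed 0.0323
 to (12, 104, 54) slide cm [1.3  0.32 6.05]
```

```bash
python3 -m pendant '[{"slide":[1.3,0,0],"spin":0.03,"fingers":90},{"slide":[0,0,3],"spin":0,"fingers":90},{"slide":[0,0,2.5],"spin":0,"fingers":90},{"slide":[0,0,0],"spin":0,"fingers":90}]'
python3 -c "
from h import *
where((12,104,54),(-5,104,54))"
```

```text
t: 3.7
tcp_pos: [596.9, 165.1, 63.3]
tool_rot: [-2.259, 2.174, 0.003]
ft_force: [0.2, -0.3, 0.3]
finger_gap: 60.9
t 3.7 board-pos [ 19.1 100.2  63.3] F(board) [ 0.2 -0.3  0.3] gap 60.9 spin needed 0.0001
 to (12, 104, 54) slide cm [-0.37  0.72  0.94]
 to (-5, 104, 54) slide cm [-0.37  2.42  0.93]
```

```bash
python3 -m pendant '[{"slide":[-0.4,0.7,0.9],"spin":0,"fingers":90},{"slide":[0,1,0],"spin":0,"fingers":90},{"slide":[0,0.6,0],"spin":0,"fingers":90},{"slide":[0,0.5,0],"spin":0,"fingers":90}]'
python3 -c "
from h import *
where((-5,104,54))"
```

```text
t: 4.1
tcp_pos: [571.1, 167.4, 59.6]
tool_rot: [-2.251, 2.171, -0.005]
ft_force: [1.6, 0.2, -0.8]
finger_gap: 60.9
t 4.1 board-pos [ -6.6 103.6  59.6] F(board) [ 1.6  0.2 -0.8] gap 60.9 spin needed -0.0021
 to (-5, 104, 54) slide cm [-0.04 -0.15  0.56]
```

```bash
python3 -m pendant '[{"slide":[0,-0.5,0.6],"spin":0,"fingers":90},{"slide":[0,0,0.6],"spin":0,"fingers":90},{"slide":[0,0,0.3],"spin":0,"fingers":90},{"slide":[0,0.6,0.2],"spin":0,"fingers":90},{"slide":[0,0.4,0.1],"spin":0,"fingers":90}]'
python3 -c "
from h import *
where((-5,104,54))"
```

```text
t: 4.6
tcp_pos: [568.5, 168.3, 41.9]
tool_rot: [-2.248, 2.167, -0.009]
ft_force: [5.4, 0.3, 3.8]
finger_gap: 61.1
t 4.6 board-pos [ -9.1 104.5  41.9] F(board) [5.4 0.1 3.8] gap 61.1 spin needed -0.0016
 to (-5, 104, 54) slide cm [ 0.04 -0.43 -1.2 ]
```

```bash
python3 -m pendant '[{"slide":[0,-0.4,-0.9],"spin":0,"fingers":90},{"slide":[0,0.2,0],"spin":0,"fingers":90},{"slide":[0,0.6,0],"spin":0,"fingers":90},{"slide":[0,0.6,-0.4],"spin":0,"fingers":90},{"slide":[0,0.6,-0.8],"spin":0,"fingers":90}]'
python3 -c "
from h import *
where((-21,104,68),(-33,104,85))"
```

```text
t: 5.1
tcp_pos: [561.1, 168.2, 66.1]
tool_rot: [-2.238, 2.155, -0.027]
ft_force: [2.6, 0.4, 0.9]
finger_gap: 61.1
t 5.1 board-pos [-16.5 104.7  66.1] F(board) [2.6 0.3 0.9] gap 61.1 spin needed -0.0005
 to (-21, 104, 68) slide cm [ 0.07  0.44 -0.2 ]
 to (-33, 104, 85) slide cm [ 0.05  1.58 -1.95]
```

```bash
cat >> h.py <<'E'
def crop(fn,x0=230,x1=430,y0=130,y1=280):
    im=snap('scene')[y0:y1,x0:x1,::-1];cv2.imwrite('pics/'+fn,cv2.resize(im,None,fx=4,fy=4,interpolation=cv2.INTER_CUBIC))
E
python3 -c "
from h import *
crop('s1.png')"
```

```text
(no output)
```

View pics/s1.png

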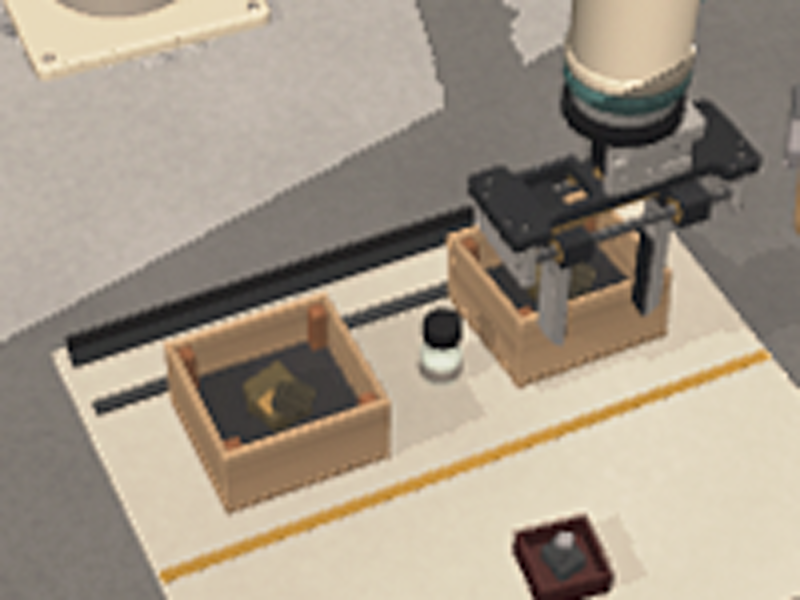

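The left crate is already tilting: a shadow gap shows under its far edge at (590,365), and the finger tips sit on its far face. I'll continue along the arc.

```bash
python3 -m pendant '[{"slide":[0,0.6,-0.6],"spin":0,"fingers":90},{"slide":[0,0.7,-0.8],"spin":0,"fingers":90},{"slide":[0,0.8,-0.8],"spin":0,"fingers":90},{"slide":[0,0.8,-0.7],"spin":0,"fingers":90}]'
python3 -c "
from h import *
where((-33,104,85),(-48.7,104,99),(-66,104,110))"
```

```text
t: 5.55
tcp_pos: [534.2, 167.1, 98.5]
tool_rot: [-2.231, 2.149, -0.036]
ft_force: [2.6, -0.0, 2.8]
finger_gap: 60.6
t 5.55 board-pos [-43.4 104.7  98.5] F(board) [ 2.6 -0.1  2.8] gap 60.6 spin needed -0.0006
 to (-33, 104, 85) slide cm [ 0.08 -0.98  1.4 ]
 to (-48.7, 104, 99) slide cm [ 0.07  0.52 -0.07]
 to (-66, 104, 110) slide cm [ 0.05  2.2  -1.25]
```

```bash
python3 -m pendant '[{"slide":[0,0.8,-0.4],"spin":0,"fingers":90},{"slide":[0,0.9,-0.5],"spin":0,"fingers":90},{"slide":[0,0.9,-0.4],"spin":0,"fingers":90},{"slide":[0,0.9,-0.3],"spin":0,"fingers":90}]'
python3 -c "
from h import *
where((-85.5,104,118),(-106,104,122))"
```

```text
t: 5.95
tcp_pos: [501.7, 165.8, 118.1]
tool_rot: [-2.222, 2.141, -0.048]
ft_force: [4.3, -0.4, 8.0]
finger_gap: 60.6
t 5.95 board-pos [-76.  104.6 118.1] F(board) [ 4.3 -0.5  8. ] gap 60.6 spin needed -0.0005
 to (-85.5, 104, 118) slide cm [ 0.06  0.95 -0.04]
 to (-106, 104, 122) slide cm [ 0.05  2.97 -0.57]
```

```bash
python3 -m pendant '[{"slide":[0,0.8,-0.3],"spin":0,"fingers":90},{"slide":[0,0.8,-0.2],"spin":0,"fingers":90},{"slide":[0,0.9,-0.2],"spin":0,"fingers":90},{"slide":[0,0.9,-0.1],"spin":0,"fingers":90}]'
python3 -c "
from h import *
where((-112,104,125),(-131,104,124))"
```

```text
t: 6.35
tcp_pos: [462.6, 164.0, 127.1]
tool_rot: [-2.223, 2.142, -0.047]
ft_force: [1.1, 0.8, 5.4]
finger_gap: 61.0
t 6.35 board-pos [-115.1  104.3  127.1] F(board) [1.2 0.8 5.4] gap 61.0 spin needed -0.0003
 to (-112, 104, 125) slide cm [ 0.04 -0.29  0.22]
 to (-131, 104, 124) slide cm [0.04 1.61 0.21]
```

```bash
python3 -m pendant '[{"slide":[0,0.6,0],"spin":0,"fingers":90},{"slide":[0,0.5,0],"spin":0,"fingers":90},{"slide":[0,0.3,0],"spin":0,"fingers":90},{"slide":[0,0,0],"spin":0,"fingers":90}]'
python3 -c "
from h import *
where((-131,104,124))
crop('s2.png')"
```

```text
t: 6.75
tcp_pos: [438.9, 162.3, 125.9]
tool_rot: [-2.233, 2.147, -0.038]
ft_force: [0.5, 1.1, 0.5]
finger_gap: 60.6
t 6.75 board-pos [-138.8  103.5  125.9] F(board) [0.5 1.  0.5] gap 60.6 spin needed 0.0014
 to (-131, 104, 124) slide cm [-0.04 -0.77  0.22]
```

View pics/s2.png

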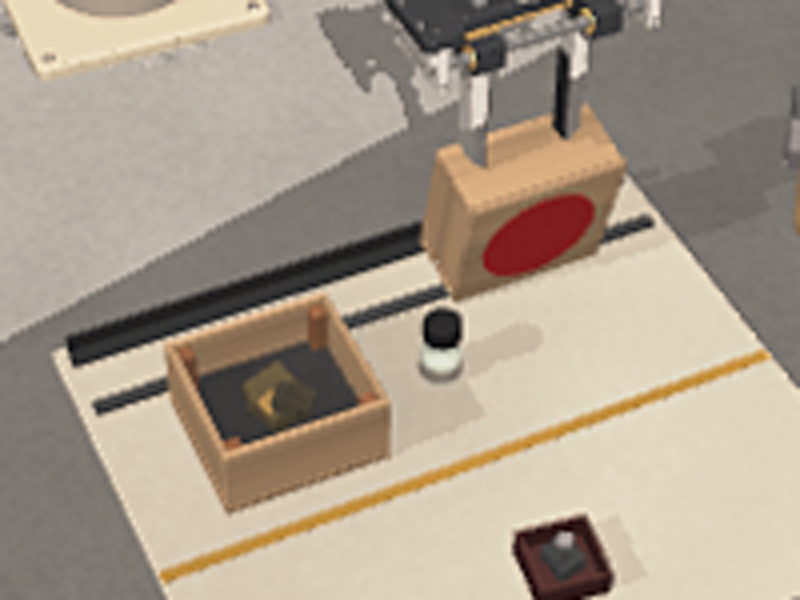

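The red stamp shows at (540,235), so the left crate is the stamped one. It leans on the rail with almost no finger force. I'll hold briefly, then let it back down along the same arc.

```bash
python3 -m pendant '[{"slide":[0,0,0],"spin":0,"fingers":90},{"slide":[0,0,0],"spin":0,"fingers":90},{"slide":[0,-0.8,0],"spin":0,"fingers":90},{"slide":[0,-0.8,0],"spin":0,"fingers":90},{"slide":[0,-0.8,0.1],"spin":0,"fingers":90},{"slide":[0,-0.8,0.1],"spin":0,"fingers":90}]'
python3 -c "
from h import *
where((-92,104,122),(-72,104,114))"
```

```text
t: 7.4
tcp_pos: [473.9, 163.9, 125.9]
tool_rot: [-2.233, 2.147, -0.038]
ft_force: [0.6, -0.1, 0.7]
finger_gap: 60.8
t 7.4 board-pos [-103.9  103.7  125.9] F(board) [ 0.6 -0.1  0.7] gap 60.8 spin needed 0.0014
 to (-92, 104, 122) slide cm [-0.02 -1.17  0.45]
 to (-72, 104, 114) slide cm [-0.01 -3.13  1.35]
```

```bash
python3 -m pendant '[{"slide":[0,-0.6,0.2],"spin":0,"fingers":90},{"slide":[0,-0.7,0.3],"spin":0,"fingers":90},{"slide":[0,-0.7,0.3],"spin":0,"fingers":90},{"slide":[0,-0.7,0.3],"spin":0,"fingers":90}]'
python3 -c "
from h import *
where((-53,104,104),(-36,104,90))"
```

```text
t: 7.8
tcp_pos: [508.4, 165.3, 116.8]
tool_rot: [-2.227, 2.143, -0.045]
ft_force: [1.4, 0.8, 2.3]
finger_gap: 61.0
t 7.8 board-pos [-69.3 103.8 116.8] F(board) [1.4 0.8 2.3] gap 61.0 spin needed 0.0006
 to (-53, 104, 104) slide cm [ 0.   -1.56  1.37]
 to (-36, 104, 90) slide cm [ 0.02 -3.18  2.87]
```

Contact force of 1.4/2.3 N confirms the crate is following the fingers.

```bash
python3 -m pendant '[{"slide":[0,-0.5,0.4],"spin":0,"fingers":90},{"slide":[0,-0.5,0.5],"spin":0,"fingers":90},{"slide":[0,-0.5,0.5],"spin":0,"fingers":90},{"slide":[0,-0.5,0.5],"spin":0,"fingers":90}]'
python3 -c "
from h import *
where((-36,104,90),(-22,104,72))"
```

```text
t: 8.2
tcp_pos: [536.8, 166.4, 99.2]
tool_rot: [-2.22, 2.139, -0.054]
ft_force: [1.2, 0.2, 0.2]
finger_gap: 61.0
t 8.2 board-pos [-40.8 103.9  99.2] F(board) [1.2 0.2 0.2] gap 61.0 spin needed -0.0003
 to (-36, 104, 90) slide cm [ 0.   -0.42  0.95]
 to (-22, 104, 72) slide cm [ 0.03 -1.7   2.84]
```

```bash
python3 -m pendant '[{"slide":[0,-0.2,0.8],"spin":0,"fingers":90},{"slide":[0,-0.4,0.7],"spin":0,"fingers":90},{"slide":[0,-0.4,0.7],"spin":0,"fingers":90},{"slide":[0,-0.4,0.7],"spin":0,"fingers":90},{"slide":[0,0,0],"spin":0,"fingers":90}]'
python3 -c "
from h import *
where((-22,104,72),(-11,104,52))"
```

```text
t: 8.7
tcp_pos: [560.4, 168.3, 68.9]
tool_rot: [-2.214, 2.132, -0.063]
ft_force: [5.7, -0.2, 1.6]
finger_gap: 60.6
t 8.7 board-pos [-17.2 104.8  68.9] F(board) [ 5.7 -0.4  1.6] gap 60.6 spin needed -0.0
 to (-22, 104, 72) slide cm [ 0.08  0.46 -0.34]
 to (-11, 104, 52) slide cm [ 0.11 -0.49  1.73]
```

```bash
python3 -m pendant '[{"slide":[0,-0.2,0.6],"spin":0,"fingers":90},{"slide":[0,-0.3,0.6],"spin":0,"fingers":90},{"slide":[0,-0.3,0.4],"spin":0,"fingers":90},{"slide":[0,-0.7,0],"spin":0,"fingers":90},{"slide":[0,-1,-1],"spin":0,"fingers":90},{"slide":[0,0,0],"spin":0,"fingers":90}]'
python3 -c "
from h import *
where()
crop('s3.png')
r=R.from_rotvec(robot.read_state()['tool_rot']).as_matrix();print(r[:,2])
for d in optics.search_frame('scene','crate_a'): print(d)"
```

```text
t: 9.3
tcp_pos: [579.2, 168.6, 58.9]
tool_rot: [-2.225, 2.142, -0.047]
ft_force: [-0.8, 1.2, 0.4]
finger_gap: 60.9
t 9.3 board-pos [  1.5 104.4  58.9] F(board) [-0.8  1.2  0.4] gap 60.9 spin needed 0.0002
[ 0.05596451  0.01590231 -0.99830611]
{'pixel': [298.3, 229.5], 'score': 0.76}
{'pixel': [364.2, 214.8], 'score': 0.55}
```

View pics/s3.png

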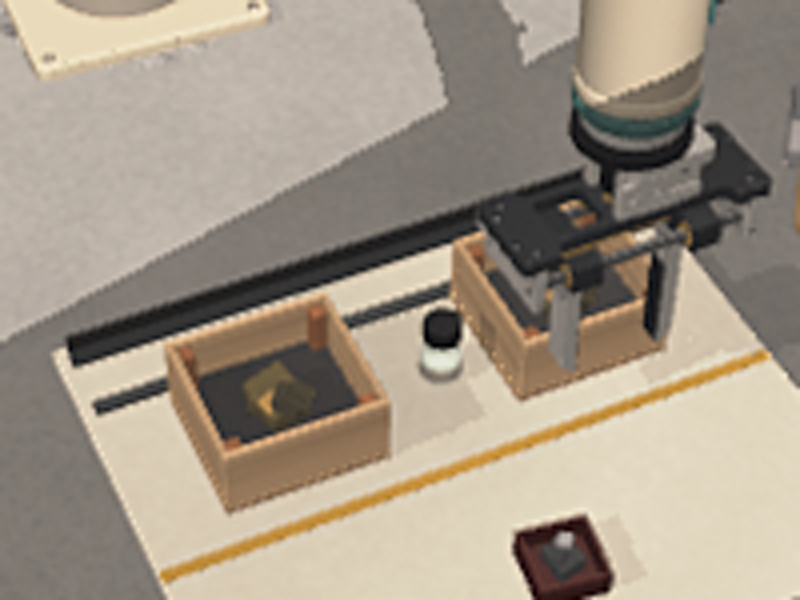

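The left crate is flat again at the strip and the vial is untouched. Next is the right crate.

```bash
python3 -m pendant '[{"slide":[0,-1,-3],"spin":0,"fingers":90},{"slide":[0,0,-3],"spin":0,"fingers":90},{"slide":[4.4,0,0],"spin":0,"fingers":90},{"slide":[4.4,0,0],"spin":0,"fingers":90},{"slide":[4.4,0,0],"spin":0,"fingers":90},{"slide":[4.4,0,0],"spin":0,"fingers":90},{"slide":[2,0,0],"spin":0,"fingers":90},{"slide":[0,0,0],"spin":0,"fingers":90}]'
python3 -c "
from h import *
where((6,-114,70),(6,-114,52))"
```

```text
t: 10.2
tcp_pos: [581.7, -30.4, 112.3]
tool_rot: [-2.246, 2.143, -0.025]
ft_force: [0.2, 0.7, 0.2]
finger_gap: 60.5
t 10.2 board-pos [ -3.5 -94.5 112.3] F(board) [0.2 0.7 0.2] gap 60.5 spin needed 0.009
 to (6, -114, 70) slide cm [ 2.02 -0.77  4.24]
 to (6, -114, 52) slide cm [ 2.04 -0.7   6.03]
```

```bash
python3 -m pendant '[{"slide":[2,-1.2,0],"spin":0.01,"fingers":90},{"slide":[0,0,0],"spin":0,"fingers":90},{"slide":[0,0,3],"spin":0,"fingers":90},{"slide":[0,0,2.5],"spin":0,"fingers":90},{"slide":[0,0,0],"spin":0,"fingers":90}]'
python3 -c "
from h import *
where((6,-114,52),(-5,-114,52))"
```

```text
t: 10.7
tcp_pos: [593.7, -39.2, 55.5]
tool_rot: [-2.241, 2.146, -0.012]
ft_force: [-0.7, 0.2, 0.5]
finger_gap: 60.8
t 10.7 board-pos [   8.1 -103.8   55.5] F(board) [-0.7  0.3  0.5] gap 60.8 spin needed 0.0054
 to (6, -114, 52) slide cm [1.02 0.23 0.32]
 to (-5, -114, 52) slide cm [1.02 1.33 0.28]
```

```bash
python3 -m pendant '[{"slide":[1,0.2,0.4],"spin":0,"fingers":90},{"slide":[0,0.6,0.2],"spin":0,"fingers":90},{"slide":[0,0.5,0.2],"spin":0,"fingers":90},{"slide":[0,0.5,0.1],"spin":0,"fingers":90}]'
python3 -c "
from h import *
where((-11,-114,52))"
```

```text
t: 11.1
tcp_pos: [578.4, -46.3, 48.1]
tool_rot: [-2.241, 2.137, -0.018]
ft_force: [2.2, 0.4, 2.5]
finger_gap: 60.8
t 11.1 board-pos [  -7.5 -110.3   48.1] F(board) [2.2 0.3 2.5] gap 60.8 spin needed 0.0099
 to (-11, -114, 52) slide cm [ 0.36  0.34 -0.41]
```

```bash
python3 -m pendant '[{"slide":[0.3,-0.2,-0.3],"spin":0.01,"fingers":90},{"slide":[0,0.5,0],"spin":0,"fingers":90},{"slide":[0,0.6,0],"spin":0,"fingers":90},{"slide":[0,0.6,-0.3],"spin":0,"fingers":90},{"slide":[0,0.6,-0.7],"spin":0,"fingers":90},{"slide":[0,0.6,-0.7],"spin":0,"fingers":90}]'
python3 -c "
from h import *
where((-21,-114,70),(-33,-114,88))"
```

```text
t: 11.7
tcp_pos: [565.8, -50.7, 74.0]
tool_rot: [-2.215, 2.128, -0.056]
ft_force: [3.6, 0.8, 1.5]
finger_gap: 60.7
t 11.7 board-pos [ -20.2 -114.2   74. ] F(board) [3.7 0.6 1.5] gap 60.7 spin needed 0.0029
 to (-21, -114, 70) slide cm [-0.02  0.11  0.4 ]
 to (-33, -114, 88) slide cm [-0.06  1.18 -1.49]
```

```bash
python3 -m pendant '[{"slide":[0,0.7,-0.5],"spin":0,"fingers":90},{"slide":[0,0.7,-0.6],"spin":0,"fingers":90},{"slide":[0,0.8,-0.5],"spin":0,"fingers":90},{"slide":[0,0.8,-0.5],"spin":0,"fingers":90}]'
python3 -c "
from h import *
where((-53,-114,105),(-72,-114,115))"
```

```text
t: 12.1
tcp_pos: [543.5, -51.7, 99.4]
tool_rot: [-2.204, 2.114, -0.082]
ft_force: [5.0, 0.5, 3.6]
finger_gap: 60.6
t 12.1 board-pos [ -42.5 -114.4   99.4] F(board) [5.  0.3 3.6] gap 60.6 spin needed 0.0043
 to (-53, -114, 105) slide cm [-0.06  0.99 -0.66]
 to (-72, -114, 115) slide cm [-0.09  2.78 -1.85]
```

```bash
python3 -m pendant '[{"slide":[0,0.9,-0.3],"spin":0,"fingers":90},{"slide":[0,0.9,-0.4],"spin":0,"fingers":90},{"slide":[0,0.9,-0.3],"spin":0,"fingers":90},{"slide":[0,0.9,-0.3],"spin":0,"fingers":90}]'
python3 -c "
from h import *
where((-72,-114,115),(-92,-114,122))"
```

```text
t: 12.5
tcp_pos: [516.9, -52.9, 116.7]
tool_rot: [-2.191, 2.099, -0.113]
ft_force: [3.3, 1.4, 5.6]
finger_gap: 61.1
t 12.5 board-pos [ -69.2 -114.6  116.7] F(board) [3.3 1.3 5.6] gap 61.1 spin needed 0.0061
 to (-72, -114, 115) slide cm [-0.06  0.3   0.13]
 to (-92, -114, 122) slide cm [-0.08  2.2  -0.81]
```

```bash
python3 -m pendant '[{"slide":[0,0.9,-0.1],"spin":0,"fingers":90},{"slide":[0,0.9,-0.2],"spin":0,"fingers":90},{"slide":[0,0.9,-0.1],"spin":0,"fingers":90},{"slide":[0,0.9,0],"spin":0,"fingers":90}]'
python3 -c "
from h import *
where((-92,-114,122),(-113,-114,125))"
```

```text
t: 12.9
tcp_pos: [491.7, -54.0, 125.1]
tool_rot: [-2.177, 2.081, -0.146]
ft_force: [3.0, 1.2, 15.1]
finger_gap: 60.8
t 12.9 board-pos [ -94.4 -114.7  125.1] F(board) [ 3.1  1.1 15.1] gap 60.8 spin needed 0.0083
 to (-92, -114, 122) slide cm [-0.06 -0.18  0.34]
 to (-113, -114, 125) slide cm [-0.09  1.84 -0.28]
```

```bash
python3 -m pendant '[{"slide":[0,0.6,-0.4],"spin":0,"fingers":90},{"slide":[0,0.8,-0.3],"spin":0,"fingers":90}]'
python3 -c "
from h import *
where((-113,-114,125))
crop('s4.png')"
```

```text
t: 13.1
tcp_pos: [474.1, -55.0, 130.7]
tool_rot: [-2.178, 2.083, -0.144]
ft_force: [1.2, 0.8, 0.3]
finger_gap: 60.6
t 13.1 board-pos [-112.  -115.   130.7] F(board) [1.2 0.7 0.3] gap 60.6 spin needed 0.0079
 to (-113, -114, 125) slide cm [-0.09  0.18  0.55]
```

View pics/s4.png

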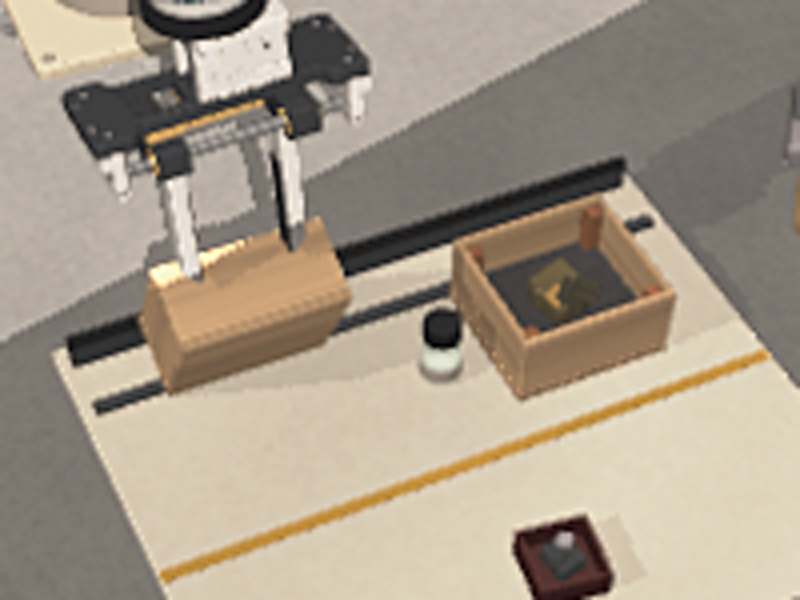

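The crate is at about 55–60° with no stamp visible so far. The finger tips are well on its far face at (195,275) and (295,245). I'll carry on to the rail.

```bash
python3 -m pendant '[{"slide":[0,0.7,0],"spin":0,"fingers":90},{"slide":[0,0.7,0],"spin":0,"fingers":90},{"slide":[0,0.5,0.1],"spin":0,"fingers":90},{"slide":[0,0.2,0],"spin":0,"fingers":90}]'
python3 -c "
from h import *
where((-138,-114,126))"
```

```text
t: 13.55
tcp_pos: [450.2, -56.8, 127.9]
tool_rot: [-2.178, 2.084, -0.147]
ft_force: [0.6, 0.8, 4.8]
finger_gap: 60.8
t 13.55 board-pos [-135.9 -115.8  127.9] F(board) [0.7 0.8 4.8] gap 60.8 spin needed 0.007
 to (-138, -114, 126) slide cm [-0.18  0.23  0.16]
```

```bash
python3 -m pendant '[{"slide":[0,0.5,0],"spin":0,"fingers":90},{"slide":[0,0,0],"spin":0,"fingers":90},{"slide":[0,0,0],"spin":0,"fingers":90},{"slide":[0,0,0],"spin":0,"fingers":90}]'
python3 -c "
from h import *
where()
crop('s5.png')"
```

```text
t: 13.95
tcp_pos: [441.2, -57.2, 126.2]
tool_rot: [-2.18, 2.088, -0.14]
ft_force: [-1.0, -0.4, 5.1]
finger_gap: 60.3
t 13.95 board-pos [-144.9 -115.9  126.2] F(board) [-1.  -0.3  5.1] gap 60.3 spin needed 0.006
```

View pics/s5.png

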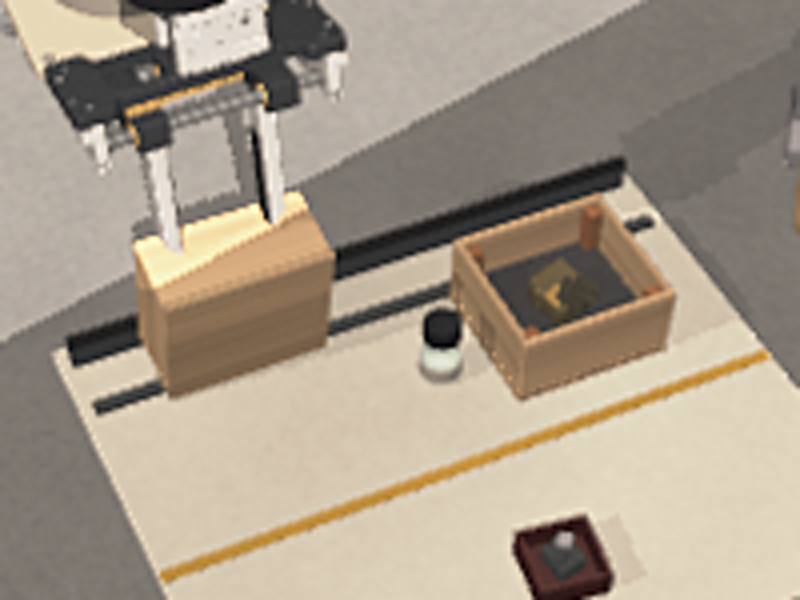

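The underside at (250,320) is plain, and the crate leans on the rail. I'll lower it now.

```bash
python3 -m pendant '[{"slide":[0,-0.8,0.1],"spin":0,"fingers":90},{"slide":[0,-0.8,0.1],"spin":0,"fingers":90},{"slide":[0,-0.8,0.2],"spin":0,"fingers":90},{"slide":[0,-0.8,0.3],"spin":0,"fingers":90}]'
python3 -c "
from h import *
where((-92,-114,122),(-72,-114,115))"
```

```text
t: 14.4
tcp_pos: [480.1, -55.7, 127.7]
tool_rot: [-2.174, 2.082, -0.153]
ft_force: [2.0, 0.3, 6.6]
finger_gap: 60.9
t 14.4 board-pos [-106.  -115.9  127.7] F(board) [2.1 0.2 6.6] gap 60.9 spin needed 0.0063
 to (-92, -114, 122) slide cm [-0.18 -1.29  0.79]
 to (-72, -114, 115) slide cm [-0.15 -3.15  1.81]
```

```bash
python3 -m pendant '[{"slide":[0,-0.6,0.3],"spin":0,"fingers":90},{"slide":[0,-0.6,0.4],"spin":0,"fingers":90},{"slide":[0,-0.6,0.4],"spin":0,"fingers":90},{"slide":[0,-0.5,0.4],"spin":0,"fingers":90}]'
python3 -c "
from h import *
where((-72,-114,113),(-53,-114,102))"
```

```text
t: 14.8
tcp_pos: [516.3, -54.0, 119.7]
tool_rot: [-2.166, 2.072, -0.172]
ft_force: [2.3, 0.8, 4.0]
finger_gap: 60.6
t 14.8 board-pos [ -69.8 -115.7  119.7] F(board) [2.3 0.8 4. ] gap 60.6 spin needed 0.0075
 to (-72, -114, 113) slide cm [-0.16  0.33  0.62]
 to (-53, -114, 102) slide cm [-0.13 -1.34  2.04]
```

```bash
python3 -m pendant '[{"slide":[0,-0.2,0.7],"spin":0,"fingers":90},{"slide":[0,-0.3,0.7],"spin":0,"fingers":90},{"slide":[0,-0.4,0.7],"spin":0,"fingers":90},{"slide":[0,-0.4,0.7],"spin":0,"fingers":90}]'
python3 -c "
from h import *
where((-36,-114,88),(-22,-114,70))"
```

```text
t: 15.2
tcp_pos: [550.7, -52.5, 99.2]
tool_rot: [-2.152, 2.056, -0.202]
ft_force: [1.5, 0.2, -0.9]
finger_gap: 60.9
t 15.2 board-pos [ -35.4 -115.4   99.2] F(board) [ 1.5  0.2 -0.9] gap 60.9 spin needed 0.0086
 to (-36, -114, 88) slide cm [-0.13  0.29  1.08]
 to (-22, -114, 70) slide cm [-0.1  -0.7   3.14]
```

```bash
python3 -m pendant '[{"slide":[0,0.1,0.6],"spin":0,"fingers":90},{"slide":[0,0,0.8],"spin":0,"fingers":90},{"slide":[0,-0.1,0.8],"spin":0,"fingers":90}]'
python3 -c "
from h import *
where((-22,-114,70),(-10,-114,52))"
```

```text
t: 15.5
tcp_pos: [565.3, -51.6, 79.7]
tool_rot: [-2.142, 2.048, -0.219]
ft_force: [4.1, -1.3, 1.3]
finger_gap: 60.6
t 15.5 board-pos [ -20.7 -115.1   79.7] F(board) [ 4.1 -1.5  1.3] gap 60.6 spin needed 0.0076
 to (-22, -114, 70) slide cm [-0.1   0.34  0.92]
 to (-10, -114, 52) slide cm [-0.07 -0.43  2.94]
```

Still in contact at about 10° of tilt, so I'll finish lowering.

```bash
python3 -m pendant '[{"slide":[0,0,0.7],"spin":0,"fingers":90},{"slide":[0,-0.1,0.7],"spin":0,"fingers":90},{"slide":[0,-0.2,0.7],"spin":0,"fingers":90},{"slide":[0,-0.5,0.2],"spin":0,"fingers":90},{"slide":[0,-1.2,-0.5],"spin":0,"fingers":90},{"slide":[0,-1,-2],"spin":0,"fingers":90},{"slide":[0,0,-4],"spin":0,"fingers":90},{"slide":[0,0,-4],"spin":0,"fingers":90},{"slide":[0,0,-4],"spin":0,"fingers":90},{"slide":[0,0,0],"spin":0,"fingers":90}]'
python3 -c "
from h import *
where((-150,104,200))
t=snap('top')[:,:,::-1];cv2.imwrite('pics/t6.png',cv2.resize(t[150:330,190:430],None,fx=3.3,fy=3.3,interpolation=cv2.INTER_CUBIC))
r=R.from_rotvec(robot.read_state()['tool_rot']).as_matrix();print(r[:,2])"
```

```text
t: 16.5
tcp_pos: [557.0, -53.2, 198.4]
tool_rot: [-2.162, 2.061, -0.183]
ft_force: [0.3, -0.7, -0.3]
finger_gap: 60.9
t 16.5 board-pos [ -29.1 -116.3  198.4] F(board) [ 0.3 -0.7 -0.3] gap 60.9 spin needed 0.0109
 to (-150, 104, 200) slide cm [-22.16  11.66  -2.1 ]
[ 0.18636013  0.02365339 -0.98219673]
```

View pics/t6.png

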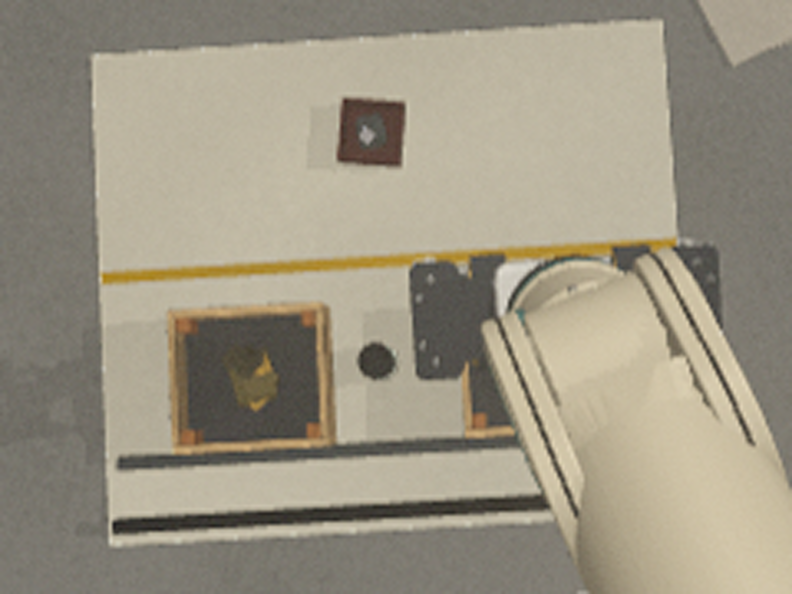

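Both crates are at the strip and the board is square, with the left crate's rim spanning (170–333, 303–452). Next I'll go behind the left crate for the push.

```bash
python3 -m pendant '[{"slide":[-4,2.2,-0.4],"spin":0.01,"fingers":90},{"slide":[-4,2.2,-0.4],"spin":0,"fingers":90},{"slide":[-4,2.2,-0.4],"spin":0,"fingers":90},{"slide":[-4,2.2,-0.4],"spin":0,"fingers":90},{"slide":[-4,2.2,-0.4],"spin":0,"fingers":90},{"slide":[-2,0.8,0],"spin":0,"fingers":90},{"slide":[0,0,0],"spin":0,"fingers":90}]'
python3 -c "
from h import *
where((-152,104,80),(-152,104,24))"
```

```text
t: 17.25
tcp_pos: [412.3, 161.7, 185.5]
tool_rot: [-2.165, 2.1, -0.154]
ft_force: [0.6, -0.5, -0.0]
finger_gap: 60.6
t 17.25 board-pos [-165.5  103.9  185.5] F(board) [ 0.6 -0.5 -0. ] gap 60.6 spin needed -0.0065
 to (-152, 104, 80) slide cm [ 0.1   0.33 10.63]
 to (-152, 104, 24) slide cm [ 0.16  1.22 16.16]
```

```bash
python3 -m pendant '[{"slide":[0,0.2,3.5],"spin":-0.006,"fingers":90},{"slide":[0,0.3,3.5],"spin":0,"fingers":90},{"slide":[0,0.2,2.5],"spin":0,"fingers":90},{"slide":[0,0,0],"spin":0,"fingers":90}]'
python3 -c "
from h import *
where((-152,104,50),(-152,104,24))"
```

```text
t: 17.65
tcp_pos: [418.0, 156.9, 84.0]
tool_rot: [-2.18, 2.103, -0.155]
ft_force: [-1.0, -0.8, -0.4]
finger_gap: 60.7
t 17.65 board-pos [-160.    98.8   84. ] F(board) [-1.  -0.7 -0.4] gap 60.7 spin needed -0.0023
 to (-152, 104, 50) slide cm [-0.51 -0.28  3.48]
 to (-152, 104, 24) slide cm [-0.51  0.1   6.05]
```

```bash
python3 -m pendant '[{"slide":[-0.5,0,3],"spin":0,"fingers":90},{"slide":[0,0,2],"spin":0,"fingers":90},{"slide":[0,0,0.5],"spin":0,"fingers":90},{"slide":[0,0,0],"spin":0,"fingers":90}]'
python3 -c "
from h import *
where((-140,104,24),(-135,104,24))"
```

```text
t: 18.05
tcp_pos: [434.4, 159.0, 41.8]
tool_rot: [-2.202, 2.125, -0.141]
ft_force: [0.1, -0.4, 0.4]
finger_gap: 60.6
t 18.05 board-pos [-143.5  100.3   41.8] F(board) [ 0.1 -0.4  0.4] gap 60.6 spin needed -0.0033
 to (-140, 104, 24) slide cm [-0.39 -0.14  1.8 ]
 to (-135, 104, 24) slide cm [-0.39 -0.63  1.86]
```

```bash
python3 -m pendant '[{"slide":[-0.4,0.3,0.9],"spin":0,"fingers":90},{"slide":[0,0.2,0.9],"spin":0,"fingers":90},{"slide":[0,0,0],"spin":0,"fingers":90}]'
python3 -c "
from h import *
where((-135,104,24),(30,104,24))"
```

```text
t: 18.35
tcp_pos: [436.6, 163.2, 30.8]
tool_rot: [-2.208, 2.134, -0.134]
ft_force: [0.1, -0.0, -0.4]
finger_gap: 60.7
t 18.35 board-pos [-141.2  104.4   30.8] F(board) [ 0.1 -0.  -0.4] gap 60.7 spin needed -0.0045
 to (-135, 104, 24) slide cm [ 0.03 -0.54  0.74]
 to (30, 104, 24) slide cm [ -0.05 -16.94   2.54]
```

```bash
python3 -m pendant '[{"slide":[0,0,0.6],"spin":0,"fingers":90},{"slide":[0,-0.5,0.2],"spin":0,"fingers":90},{"slide":[0,-1,0.15],"spin":0,"fingers":90},{"slide":[0,-1,0.15],"spin":0,"fingers":90},{"slide":[0,-1,0.15],"spin":0,"fingers":90}]'
python3 -c "
from h import *
where((42,104,24))"
```

```text
t: 18.85
tcp_pos: [473.5, 164.3, 23.6]
tool_rot: [-2.217, 2.135, -0.13]
ft_force: [-2.0, -0.4, 2.2]
finger_gap: 60.8
t 18.85 board-pos [-104.2  104.2   23.6] F(board) [-2.  -0.3  2.2] gap 60.8 spin needed -0.0015
 to (42, 104, 24) slide cm [-1.000e-02 -1.455e+01  1.460e+00]
```

```bash
python3 -m pendant '[{"slide":[0,-1.2,0.1],"spin":0,"fingers":90},{"slide":[0,-1.2,0.1],"spin":0,"fingers":90},{"slide":[0,-1.2,0.1],"spin":0,"fingers":90},{"slide":[0,-1.2,0.1],"spin":0,"fingers":90},{"slide":[0,-1.2,0.1],"spin":0,"fingers":90},{"slide":[0,-1.2,0.1],"spin":0,"fingers":90}]'
python3 -c "
from h import *
where((42,104,24))"
```

```text
t: 19.45
tcp_pos: [553.5, 164.7, 24.6]
tool_rot: [-2.209, 2.143, -0.127]
ft_force: [-0.7, 0.1, -1.4]
finger_gap: 60.9
t 19.45 board-pos [-24.3 101.5  24.6] F(board) [-0.7  0.1 -1.4] gap 60.9 spin needed -0.0083
 to (42, 104, 24) slide cm [-0.31 -6.59  0.72]
```

```bash
python3 -m pendant '[{"slide":[0,-1.2,0.1],"spin":-0.005,"fingers":90},{"slide":[0,-1.2,0.1],"spin":0,"fingers":90},{"slide":[0,-1,0.1],"spin":0,"fingers":90},{"slide":[0,-0.8,0.1],"spin":0,"fingers":90},{"slide":[0,-0.6,0.1],"spin":0,"fingers":90},{"slide":[0,-0.3,0],"spin":0,"fingers":90}]'
python3 -c "
from h import *
where((42,104,24))"
```

```text
t: 20.05
tcp_pos: [611.7, 162.9, 24.1]
tool_rot: [-2.206, 2.147, -0.124]
ft_force: [-0.8, 0.6, -0.4]
finger_gap: 60.9
t 20.05 board-pos [33.9 97.5 24.1] F(board) [-0.8  0.7 -0.4] gap 60.9 spin needed -0.0122
 to (42, 104, 24) slide cm [-0.66 -0.8   0.08]
```

```bash
python3 -m pendant '[{"slide":[0,-0.6,0.05],"spin":0,"fingers":90},{"slide":[0,-0.4,0.05],"spin":0,"fingers":90},{"slide":[0,1,0],"spin":0,"fingers":90},{"slide":[0,2,0],"spin":0,"fingers":90},{"slide":[0,2,-1],"spin":0,"fingers":90},{"slide":[0,0,-4],"spin":0,"fingers":90},{"slide":[0,0,-4],"spin":0,"fingers":90},{"slide":[0,3,-3],"spin":0,"fingers":90},{"slide":[0,4,-1],"spin":0,"fingers":90},{"slide":[0,4,-1],"spin":0,"fingers":90},{"slide":[0,4,-1],"spin":0,"fingers":90},{"slide":[0,0,0],"spin":0,"fingers":90},{"slide":[0,0,0],"spin":0,"fingers":90}]'
python3 -c "
from h import *
where()
t=snap('top')[:,:,::-1];cv2.imwrite('pics/t7.png',cv2.resize(t[150:330,190:430],None,fx=3.3,fy=3.3,interpolation=cv2.INTER_CUBIC))"
```

```text
t: 21.35
tcp_pos: [397.9, 159.1, 158.2]
tool_rot: [-2.204, 2.138, -0.133]
ft_force: [-0.6, -0.0, 0.0]
finger_gap: 60.7
t 21.35 board-pos [-180.   101.8  158.2] F(board) [-0.6  0.   0. ] gap 60.7 spin needed -0.0086
```

View pics/t7.png

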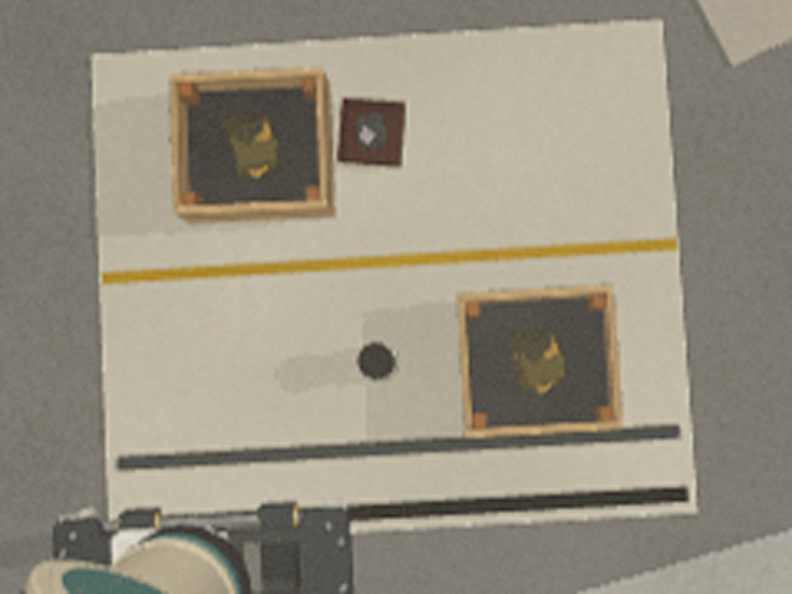

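```bash
python3 -c "
from h import *
ox,oy,y=np.load('b.npy');c,s=np.cos(y),np.sin(y);Rb=np.array([[c,-s],[s,c]])
for C in([(168,76),(325,68),(333,213),(176,217)],[(458,294),(611,286),(621,427),(467,437)]):
    Q=np.array([P(k,64)[:2] for k in C]);q=(Q-[ox,oy])@Rb;print(q.round(0).tolist(),q.mean(0).round(1))
"
```

```text
[[163.0, 159.0], [161.0, 37.0], [48.0, 37.0], [52.0, 158.0]] [106.   97.7]
[[-20.0, -56.0], [-20.0, -173.0], [-128.0, -173.0], [-129.0, -57.0]] [ -74.2 -114.6]
```

```bash
python3 -c "
from h import *
im=snap('scene')[160:290,230:430,::-1];cv2.imwrite('pics/s8.png',cv2.resize(im,None,fx=4,fy=4,interpolation=cv2.INTER_CUBIC))"
```

```text
(no output)
```

View pics/s8.png

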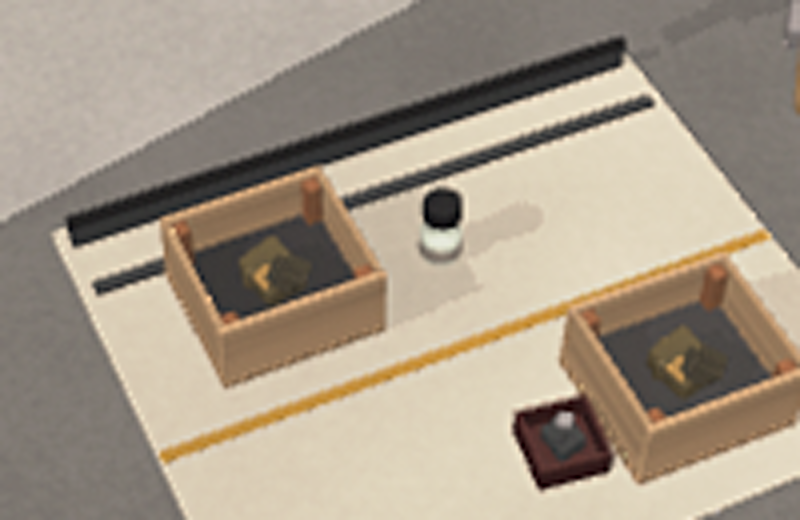

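Both crates look flat, with the vial and tray in place. I'll do one numeric flatness check on the right crate before handing in.

```bash
python3 -c "
from h import *
ox,oy,y=np.load('b.npy');c,s=np.cos(y),np.sin(y);Rb=np.array([[c,-s],[s,c]])
for z in (4,10):
  for X,Y in((-19,-174.6),(-19,-54.6)):
    p=Rb@[X,Y]+[ox,oy];q=proj('scene',[*p,z]);print(z,X,Y,((q-[230,160])*4).round(0))
"
```

```text
4 -19 -174.6 [221. 389.]
4 -19 -54.6 [383. 330.]
10 -19 -174.6 [220. 383.]
10 -19 -54.6 [383. 325.]
```

```bash
python3 -c "
from h import *
print(robot.close_job()); where()"
```

```text
the job is handed in; nothing more can be done
None
the job is handed in; nothing more can be done
```

I tipped the left crate to the rest rail and let it back down, then did the same with the right crate. The red stamp was under the left crate. I pushed that one straight away from the strip, past the dispatch line, backed the arm clear and handed in at about 21.5 s of the 72 s allowed. `close_job` gives no verdict, so these are my own last measurements from the pictures, in board coordinates:

| | Centre x (mm) | Centre y (mm) | Required x (mm) | Other |
|---|---|---|---|---|
| Stamped crate | +106 | +98 | +73 to +145 | near edge about 30 mm past the line, almost no turn |
| Other crate | -74 | -115 | -90 to -40 | against the strip |

- **Flatness:** Both crates look flat. For the right crate, the far lower edge as seen matched the position predicted for a flat crate to about 1 to 1.5 pixels. That agrees with flat, though it is close to the limit of what the picture can resolve.
- **Bystanders:** The vial and sample box look unmoved in the last pictures. I did not check the loupe, quartz, brush, card tray and dish again after the first pictures, and the gripper did not go near them low down.
- **Side effects:** The tool picked up a lean of about 12 degrees while tipping the right crate, and the finger tips came close to its rim as it went down. The crate followed the fingers, and the gripper was touching nothing at hand-in.

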